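Send a pillow block through the parts washer's splash flap

TASK

With your fingertips, push the pillow block bearing along the parts washer's loading ledge and in under the hanging splash flap until it slides down the ramp into the wash basket; do not pick it up. Then draw your hand back out so that the flap swings shut again, and leave the other things on the ledge and bench where they are.

Things in the scene. Friction and masses are not known exactly. Their poses are not given: they have to be found in the camera images.
- mouth (a point): Middle of the washer's mouth: on the top face of the loading ledge, straight below the flap's hinge. x axis: level into the washer (the way to push); y: left along the mouth; z up. The mouth is 180 mm wide and clear to 138 mm above the ledge; there the hinge rod and a steel header cross it, up to 175 mm. A clear hood covers all behind. The washer is fixed to the bench.
- ledge (a point): Middle of the ledge's open front edge, on its top face, 175 mm before the mouth; axes as mouth. The ledge is a level stainless plate, 340 mm wide, 85 mm above the bench, with 14 mm high lips along its two sides.
- sill (a point): Middle of the ledge's inner edge, on its top face, 15 mm inside the flap. From here a slippery ramp, 190 mm wide between cheeks, goes down at about 41 degrees to the basket: a part tips over and slides away by itself once its middle is well past this edge.
- basket (a point): Middle of the wash basket's floor inside the washer, 168 mm beyond the mouth and 67 mm lower than the ledge; axes as mouth. The floor is flat from the ramp's foot at x = -75 mm to the back wall at x = +73 mm, and 330 mm wide.
- flap (a joint): Angle of the splash flap, rad: 0 = hanging shut, upright in the mouth; grows to 1.45 as the lower edge swings inwards (it opens inwards only). A plain stainless plate, 174 mm wide, 139 mm from hinge to lower edge, 0.26 kg, free on its hinge: it falls shut by its own weight, and about 2 N opens it.
- flap_edge (a point): Middle of the flap's hemmed lower edge, 6 mm above the ledge when shut.
- bearing: The steel pillow block bearing, dark cast housing with a bright bearing ring, standing on its feet on the ledge outside the flap. Origin: middle of its underside; x along the bore, y along the feet, z up. Flat base 40 mm (x) by 105 mm (y), 14 mm thick; on it a round-topped housing 30 mm (x) by 54 mm (y), 57 mm high in all; the bearing ring stands out to 20 mm either side in x, 17 to 43 mm up. About 0.5 kg. It starts with its x axis within 0.35 rad of the mouth's x axis.
- bearing_mid (a point): Point inside the bearing, 25 mm above the middle of its underside.
- nipple_housing: Bystander: brass grease nipple housing, hexagonal on a round foot 36 mm across, 36 mm high, at one side of the ledge. Origin under its middle.
- timer_knob: Bystander: matte black timer knob, 42 mm across, 22 mm high, at the other side of the ledge. Origin under its middle.
- float_bulb: Bystander: green glass float bulb, 70 mm across, 79 mm high, on the bench to the right of the ledge. Origin under its foot.
- grease_tin: Bystander: grey grease tin, 68 mm across, 62 mm high, on the bench to the left of the ledge. Origin under its middle.
- wrench: Bystander: steel wrench, 190 mm long, lying flat on the bench on the right.
- shaft_collar: Bystander: steel shaft collar, 40 mm across, 13 mm high, on the bench on the right.
- sprocket: Bystander: dark chain sprocket with a hub, 80 mm across, 25 mm high, on the bench on the left.
- vise: Grey cast-iron vise bolted to the bench on the left, gripping an upright auger shaft stub; with the stub 230 mm high, about 240 mm by 120 mm across. Origin: under the middle of its round base. Keep clear of it.
There are look-alikes about, which are no part of the job. What is shaped like the bearing but orange or red is not meant.

How it is judged:
By the outcome, as a careful person would: the job done as asked, in the order asked, and still so for the second after the job is handed in, with the robot touching nothing.
It also fails if it takes over 40 s, if anything falls off the work surface, if the arm or the gripper's body presses on something with over 40 N, if the wrist force passes 120 N, or if a joint passes its speed limit or range.

ROBOT

A 7-joint arm with a two-finger parallel gripper is mounted at the origin on the work surface. World frame = base frame: x ahead of the robot, y to its left, z up, the work surface at z = 0. Lengths are in m, angles in rad, forces in N, time in s.
With the tool pointing down it reaches from about 0.425 to 0.95 m from the base axis. Payload 4.7 kg.
Tool frame: the origin (TCP) lies on the centre line of the jaws, within the pads' length; the fingertips stand robot.nose_length ahead of it and the grasp point (between the pads) lies 8 mm behind it (robot.nose_length is the distance from the TCP to the fingertips, in m); z points along the fingers, x is the direction in which the jaws open and shut, and the axes are right-handed (so a half turn about z gives the same grasp; the last joint's range is limited). The gripper opens to 85 mm and grips with 20 to 120 N. Pads are 22 mm wide; open, the fingers measure 114 mm over their backs; the gripper's body (76 mm by 85 mm) begins 54 mm behind the grasp point. The pads swing forward as they close: fully open they stand 13 mm farther back than shut.
Start: joints at [-1.241, 0.469, -0.049, 1.532, 0.024, 1.141, -0.082], TCP at [0.237, 0.632, 0.242] pointing down, gripper open.
Joint ranges: [-2.59, 2.59], [-0.33, 1.99], [-1.39, 1.29], [0.1, 2.45], [-1.04, 4.18], [0.21, 1.99], [-2.66, 2.66]. Speed limits (rad/s): [2.57, 2.57, 3.14, 3.14, 3.14, 3.14, 3.14].

INTERFACE

Orientations are given as [roll, pitch, yaw] about the fixed x, y, z axes, in that order (R = Rz(yaw) Ry(pitch) Rx(roll)).
In Python, from plant import robot gives the robot as it stands. Calls block until the motion is done:
- robot.goto(position, orientation): joint-space move of the TCP to a pose.
- robot.move_straight(position, vel=0.15, attitude=None, contact_N=None): straight line of the TCP; attitude=None keeps the orientation; vel is the mean speed in m/s. With contact_N (N) it stops when the force on the tool has changed by that much, and returns True; else False.
- robot.move_joints(angles): joint-space move.
- robot.grip(opening, strength=None): opening from 0.0 (shut) to 1.0 (fully open); strength is the grip in N (None keeps the last); returns when the fingers have stopped.
- robot.sleep(seconds).
- robot.inverse_kinematics(position, orientation): joint angles nearest the present ones, or None.
- robot.sense(): the state.
- robot.grab_frame(name): name is "scene" or "top"; returns a dict with "image" (420x560x3 uint8, red, green, blue), "range_z" (420x560 float32, m along the optical axis (not along the pixel's ray), 0 where there is no reading), "fx", "fy", "cx", "cy" (pixels), "R" (3x3) and "t" (3): a world point X has camera coordinates R X + t. Camera axes: x right, y down, z forward; pixel columns grow to the right and rows downward; lengths in m; the calibration is good to about 2 mm. A picture is of the moment at which its call begins.
A pose or a line that the arm cannot do raises robot.IKError and nothing moves.
- robot.close_job(): hands the job in, once; it reports no verdict.
The state is a dict: "t": time; "joint_pos": joint angles; "joint_velocities": joint speeds; "effort": joint torques, N m; "tcp_pos": TCP position; "tcp_rot": TCP orientation; "wrist_force": force on the tool from outside, world axes, zero at the start; "torque": the same for the moment, N m; "opening": opening from 0.0 (shut) to 1.0 (fully open).
Only numpy, scipy, OpenCV 4.12 (cv2) and the standard library are available. Lean on these libraries where they do the work, as an engineer would, in place of code of your own. Each camera call takes 0.05 s, during which the arm holds its last target. There are 200 camera calls.

## Working session

There is one attempt and no reset: what is moved stays moved. The work goes in short steps, each a Python script; the robot and the scene stay as the last script left them, time stands still between calls to the robot, and variables do not carry over. Pictures are saved under pics/ and viewed, about 8 in all and at most 12, crops included, and the job is handed in when it is done.

```bash
mkdir -p pics; ls
cat > h.py <<'E'
import numpy as np, cv2
from plant import robot
def snap(cam,name,crop=None,scale=1):
    f=robot.grab_frame(cam); np.savez('last_'+cam+'.npz',**f)
    im=f['image'][...,::-1]
    if crop: u0,v0,u1,v1=crop; im=im[v0:v1,u0:u1]
    if scale!=1: im=cv2.resize(im,None,fx=scale,fy=scale,interpolation=cv2.INTER_CUBIC)
    cv2.imwrite('pics/'+name,im); return f
def px(f,u,v,z=None):
    """pixel -> world; by depth, or on plane height z"""
    d=np.array([(u-f['cx'])/f['fx'],(v-f['cy'])/f['fy'],1.]); R,t=f['R'],f['t']
    o=-R.T@t; w=R.T@d
    s=f['range_z'][int(v),int(u)] if z is None else (z-o[2])/w[2]
    return o+w*s
E
python3 - <<'E'
from h import *
print(robot.nose_length, robot.sense())
for c in('scene','top'):
    f=snap(c,c+'1.png',scale=1.4); print(c,-f['R'].T@f['t'],f['R'][2])
E
```

```text
pics
0.011 {'t': 0.0, 'joint_pos': array([-1.24089831,  0.4694264 , -0.04857737,  1.53372679,  0.02411113,
        1.14101943, -0.0823054 ]), 'joint_velocities': array([0.00027534, 0.001395  , 0.0019768 , 0.0017063 , 0.00120081,
       0.00046609, 0.00148499]), 'effort': array([-5.56827181e-04, -5.10302997e+01, -4.67484654e-02, -2.37717193e+01,
        1.07110621e-02,  7.15428090e-03,  1.72405066e-05]), 'tcp_pos': array([0.23682334, 0.63146649, 0.24125759]), 'tcp_rot': array([3.14149890e+00, 1.99176197e-03, 1.21201415e+00]), 'wrist_force': array([-0.10830283, -0.36959721,  0.46809171]), 'torque': array([-0.00051757,  0.01521757, -0.04475584]), 'opening': 1.0015023407300216}
scene [ 0.0847525  -0.19036827  1.66206394] [ 0.29717977  0.1147037  -0.94790677]
top [0.33332179 0.00155892 1.36696234] [ 0.16745466 -0.0048534  -0.98586783]
```

View pics/scene1.png

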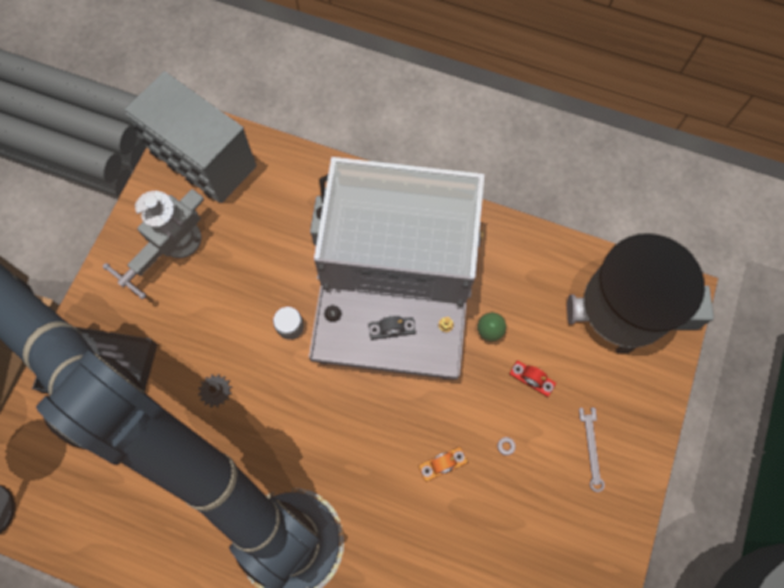

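View pics/top1.png

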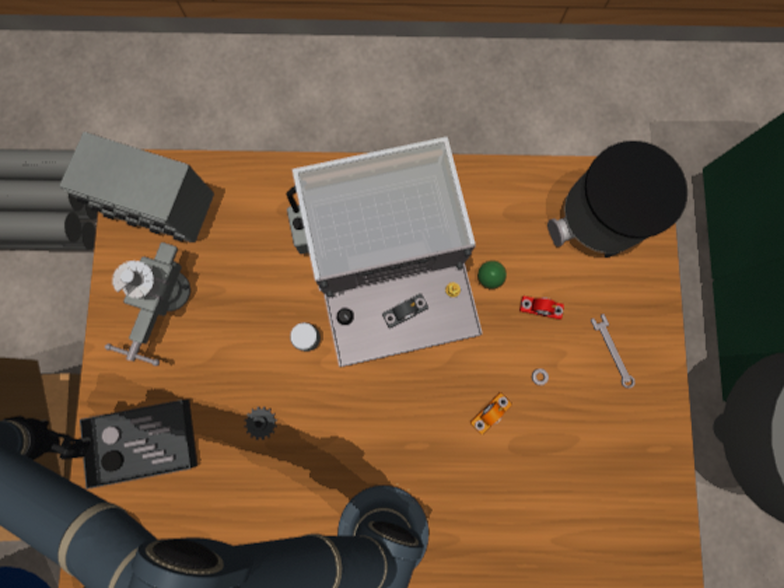

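The scene view and the top view both show the dark bearing on the ledge (top view, about (405,310)), the knob at its left (345,316) and the nipple at its right (453,289). The orange and red look-alikes are off the ledge. I'll take an enlarged crop of the ledge.

Run:
```python
from h import *
f=np.load('last_top.npz'); im=f['image'][180:270,225:355,::-1]
cv2.imwrite('pics/top_crop.png',cv2.resize(im,None,fx=6,fy=6,interpolation=cv2.INTER_CUBIC))
```

```text
(no output)
```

View pics/top_crop.png

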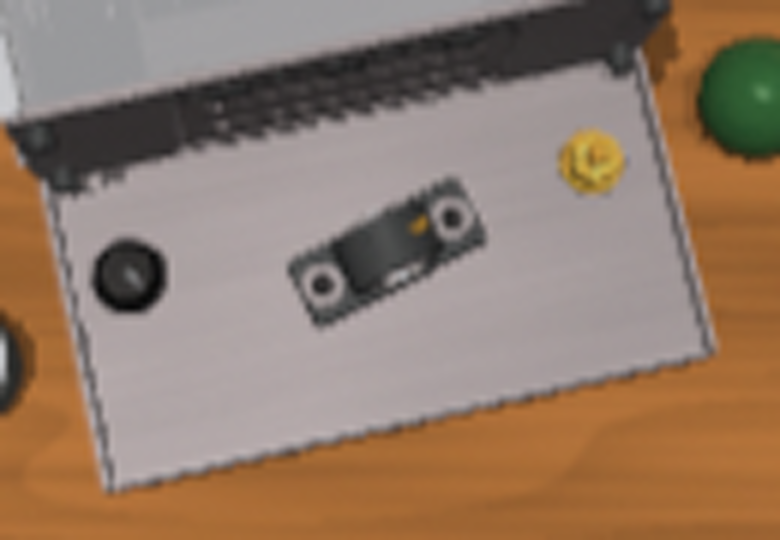

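```bash
cat >> h.py <<'E'
def frame():
    f=np.load('last_top.npz') if 0 else np.load('top0.npz')
    c=lambda u,v,z: px(f,225+u/6,180+v/6,z)
    L,Rr=c(112,488,.09),c(710,352,.09)
    yv=(L-Rr)[:2]; w=np.linalg.norm(yv); yv/=w; xv=np.array([yv[1],-yv[0]])
    mid=(L+Rr)[:2]/2; mouth=mid+.175*xv
    return f,c,mouth,xv,yv,w
E
cp last_top.npz top0.npz
python3 - <<'E'
from h import *
f,c,m,xv,yv,w=frame()
print('width',w,'mouth',m,'yaw',np.arctan2(xv[1],xv[0]))
def loc(p): d=p[:2]-m; return np.round([d@xv,d@yv,p[2]],4)
a,b=c(322,286,.1),c(451,217,.1)
print('bearing',loc((a+b)/2),'feet dir',np.arctan2(*-(loc(a)-loc(b))[:2][::1]*[1,-1]) , loc(a),loc(b),(a+b)/2)
for n,u,v,z in(('nipple',592,160,.115),('knob',130,275,.107),('topL',60,185,.1),('topR',620,55,.1)): print(n,loc(c(u,v,z)))
print('depth ledge',[px(f,225+u/6,180+v/6)[2] for u,v in((250,400),(600,300),(550,120))])
print('depth front edge',loc(px(f,225+420/6,180+410/6)), 'house top',loc(c(390,245,.142)))
print('header',[loc(px(f,225+u/6,180+v/6)) for u,v in((330,110),(330,90),(330,70),(100,160),(560,60))])
E
```

```text
width 0.3326475111754877 mouth [ 0.58934251 -0.01904662] yaw 0.2350786678221129
bearing [-0.0836 -0.0064  0.1   ] feet dir 0.2710808088104925 [-0.0943  0.0321  0.1   ] [-0.0729 -0.0449  0.1   ] [ 0.50948645 -0.04470976  0.1       ]
nipple [-0.0614 -0.125   0.115 ]
knob [-0.0665  0.1321  0.107 ]
topL [-0.0087  0.1593  0.1   ]
topR [-0.0055 -0.1567  0.1   ]
depth ledge [np.float64(0.08445175197707466), np.float64(0.08848315835062537), np.float64(0.08262817397573774)]
depth front edge [-0.1704 -0.0055  0.083 ] house top [-0.086 -0.006  0.142]
header [array([-0.0002,  0.0062,  0.0986]), array([0.0006, 0.0067, 0.1493]), array([-0.005 ,  0.0091,  0.2262]), array([-0.0023,  0.1346,  0.1123]), array([-0.0014, -0.1233,  0.1026])]
```

```bash
cat >> h.py <<'E'
from scipy.spatial.transform import Rotation as Ro
F,C,M,XV,YV,W=frame()
def pose(xt,yt,h,beta,s=1,dyaw=0.):
    """fingertip centre at mouth-frame (xt,yt,h above ledge); beta below level; returns TCP pos, rpy"""
    c,sn=np.cos(dyaw),np.sin(dyaw); xm=c*XV+sn*YV
    z=np.r_[xm*np.cos(beta),-np.sin(beta)]; x=s*np.r_[-xm[1],xm[0],0]
    tip=np.r_[M+xt*XV+yt*YV,.085+h]
    return tip-robot.nose_length*z, Ro.from_matrix(np.c_[x,np.cross(z,x),z]).as_euler('xyz')
E
python3 - <<'E'
from h import *
for s in(1,-1):
  for b in np.radians([30,40,50,60]):
    for xt,h in((-.15,.08),(-.15,.012),(-.1,.012),(0,.012),(.05,.012)):
      q=robot.inverse_kinematics(*pose(xt,-.005,h,b,s))
      print(s,round(np.degrees(b)),xt,h,None if q is None else np.round(q,2))
E
```

```text
1 30 -0.15 0.08 None
1 30 -0.15 0.012 None
1 30 -0.1 0.012 None
1 30 0 0.012 None
1 30 0.05 0.012 [ 0.99  0.98 -1.18  2.34  2.81  0.75 -0.43]
1 40 -0.15 0.08 None
1 40 -0.15 0.012 None
1 40 -0.1 0.012 None
1 40 0 0.012 [ 1.02  0.79 -1.17  2.37  2.57  0.57 -0.38]
1 40 0.05 0.012 [ 0.96  0.84 -1.17  2.27  2.46  0.57 -0.27]
1 50 -0.15 0.08 None
1 50 -0.15 0.012 None
1 50 -0.1 0.012 None
1 50 0 0.012 [ 0.98  0.69 -1.16  2.28  2.05  0.42  0.01]
1 50 0.05 0.012 [ 0.8   0.64 -0.97  2.18  2.07  0.32 -0.06]
1 60 -0.15 0.08 [ 1.12  0.1  -0.96  2.39 -0.54  0.24  2.48]
1 60 -0.15 0.012 None
1 60 -0.1 0.012 [ 1.1   0.51 -1.17  2.37  1.49  0.3   0.5 ]
1 60 0 0.012 [ 0.84  0.57 -1.    2.18  1.34  0.34  0.61]
1 60 0.05 0.012 [ 0.66  0.56 -0.82  2.08  1.16  0.29  0.76]
-1 30 -0.15 0.08 None
-1 30 -0.15 0.012 None
-1 30 -0.1 0.012 None
-1 30 0 0.012 None
-1 30 0.05 0.012 [ 0.88  0.82 -1.    2.34  2.98  0.72  2.4 ]
-1 40 -0.15 0.08 None
-1 40 -0.15 0.012 None
-1 40 -0.1 0.012 None
-1 40 0 0.012 [ 0.9   0.66 -0.99  2.37  2.81  0.5   2.43]
-1 40 0.05 0.012 [ 0.84  0.71 -0.98  2.27  2.69  0.48  2.56]
-1 50 -0.15 0.08 None
-1 50 -0.15 0.012 None
-1 50 -0.1 0.012 None
-1 50 0 0.012 [ 0.72  0.5  -0.78  2.29  2.6   0.23  2.5 ]
-1 50 0.05 0.012 [ 0.08  0.43 -0.05  2.22  3.85  0.24  1.09]
-1 60 -0.15 0.08 [ 0.03  0.02  0.14  2.44 -0.81  0.28 -0.42]
-1 60 -0.15 0.012 None
-1 60 -0.1 0.012 None
-1 60 0 0.012 [ 0.84  0.57 -1.    2.18  1.34  0.34 -2.53]
-1 60 0.05 0.012 [ 0.66  0.56 -0.82  2.08  1.16  0.29 -2.38]
```

Run:
```python
from h import *
print('vise',px(F,170/1.4,290/1.4,.03),px(F,130/1.4,280/1.4,.23),'bulb',px(F,491/1.4,275/1.4,.05),'tin',px(F,305/1.4,336/1.4,.06))
P=[]
for s in (1,-1):
 for b in (90,80,70,65,60,55,50,45):
  for xt,h in((-.14,.15),(-.14,.012),(-.11,.012),(-.07,.012),(-.03,.012),(.02,.012)):
   for dy in (0,):
    q=robot.inverse_kinematics(*pose(xt,-.006,h,np.radians(b),s,dy))
    if q is not None: print(s,b,xt,h,np.round(q,2))
```

```text
vise [0.56309145 0.53348904 0.03      ] [0.54894417 0.53948671 0.23      ] bulb [ 0.60740355 -0.25625354  0.05      ] tin [0.45103289 0.19217919 0.06      ]
1 90 -0.14 0.15 [-0.48  0.1   0.56  2.05 -0.07  1.01  1.92]
1 90 -0.14 0.012 [-0.29  0.31  0.39  2.18 -0.19  0.68  2.03]
1 90 -0.11 0.012 [-0.28  0.35  0.36  2.12 -0.19  0.7   2.02]
1 90 -0.07 0.012 [-0.26  0.4   0.32  2.03 -0.18  0.73  1.98]
1 90 -0.03 0.012 [-0.23  0.45  0.27  1.95 -0.17  0.77  1.94]
1 90 0.02 0.012 [-0.2   0.51  0.22  1.83 -0.14  0.82  1.9 ]
1 80 -0.14 0.15 [-0.63 -0.    0.72  2.15 -0.07  0.83  1.93]
1 80 -0.14 0.012 [-0.28  0.25  0.4   2.29 -0.34  0.48  2.2 ]
1 80 -0.11 0.012 [-0.24  0.29  0.34  2.23 -0.32  0.49  2.15]
1 80 -0.07 0.012 [-0.23  0.34  0.3   2.15 -0.3   0.52  2.11]
1 80 -0.03 0.012 [-0.22  0.39  0.28  2.06 -0.29  0.55  2.07]
1 80 0.02 0.012 [-0.2   0.45  0.24  1.95 -0.26  0.59  2.02]
1 70 -0.14 0.15 [-0.89 -0.16  0.94  2.26  0.04  0.64  1.84]
1 70 -0.14 0.012 [ 0.03  0.2   0.09  2.38 -0.55  0.26  2.43]
1 70 -0.11 0.012 [ 0.12  0.24 -0.04  2.32 -0.38  0.26  2.24]
1 70 -0.07 0.012 [ 0.1   0.29 -0.
[... 2755 characters left out ...]
 2.13 -0.69  0.26 -0.68]
-1 60 -0.14 0.15 [-0.81 -0.24  0.86  2.36  0.05  0.43 -1.29]
-1 60 -0.07 0.012 [ 0.95  0.48 -1.02  2.31  1.42  0.25 -2.6 ]
-1 60 -0.03 0.012 [ 0.88  0.53 -1.    2.24  1.37  0.3  -2.55]
-1 60 0.02 0.012 [ 0.69  0.52 -0.83  2.14  1.19  0.26 -2.41]
-1 55 -0.14 0.15 [-0.79 -0.27  0.86  2.42  0.02  0.32 -1.25]
-1 55 -0.07 0.012 [ 0.16  0.29 -0.05  2.4   4.09  0.23  0.93]
-1 50 -0.14 0.15 [ 0.08 -0.12  0.14  2.44 -1.    0.32 -0.23]
-1 50 -0.03 0.012 [ 0.76  0.46 -0.79  2.35  2.77  0.23  2.34]
-1 50 0.02 0.012 [ 0.7   0.52 -0.78  2.25  2.48  0.22  2.61]
-1 45 -0.03 0.012 [ 0.92  0.58 -0.98  2.39  2.72  0.39  2.48]
-1 45 0.02 0.012 [ 0.86  0.63 -0.98  2.29  2.54  0.38  2.65]
```

Run:
```python
from h import *
robot.grip(0.8)
robot.move_joints([-1.24,-.05,-.05,2.05,.02,1.14,-.08]); print(robot.sense()['tcp_pos'])
robot.move_joints([1.14,.15,-1.17,2.3,1.09,.3,.88]); s=robot.sense(); print(s['t'],s['tcp_pos'],s['opening'])
for b,xt,h in((75,-.14,.12),(75,-.14,.06),(65,-.14,.06),(65,-.14,.015),(62,-.11,.015),(56,-.07,.015),(50,-.03,.015),(46,.01,.015),(45,.03,.015)):
    q=robot.inverse_kinematics(*pose(xt,-.006,h,np.radians(b),1)); print(b,xt,h,None if q is None else np.round(q,2))
```

```text
[0.15547704 0.36847698 0.30236461]
3.975 [ 0.5106499  -0.08776415  0.21936964] 0.7959862783407758
75 -0.14 0.12 [ 1.34  0.25 -1.38  2.16  0.29  0.69  1.61]
75 -0.14 0.06 [ 1.09  0.3  -1.13  2.24  0.41  0.55  1.49]
65 -0.14 0.06 [ 1.27  0.3  -1.25  2.34  0.49  0.32  1.46]
65 -0.14 0.015 [ 1.11  0.39 -1.12  2.38  0.98  0.26  0.99]
62 -0.11 0.015 [ 1.05  0.43 -1.09  2.36  1.23  0.24  0.74]
56 -0.07 0.015 [ 1.06  0.54 -1.15  2.35  1.77  0.3   0.24]
50 -0.03 0.015 [ 0.96  0.57 -1.06  2.34  2.26  0.32 -0.23]
46 0.01 0.015 [ 0.88  0.62 -1.    2.3   2.48  0.36 -0.44]
45 0.03 0.015 [ 0.85  0.63 -0.97  2.27  2.5   0.37 -0.46]
```

Run:
```python
from h import *
r=np.radians
robot.goto(*pose(-.145,-.006,.12,r(75))); print(np.round(robot.sense()['joint_pos'],2))
p,a=pose(-.145,-.006,.03,r(65)); robot.move_straight(p,attitude=a)
p,a=pose(-.145,-.006,-.004,r(65)); hit=robot.move_straight(p,vel=.03,contact_N=4)
s=robot.sense(); print(hit,s['t'],s['tcp_pos'],s['wrist_force'],np.round(s['joint_pos'],2),'target low z',p[2])
snap('top','b.png',crop=(190,150,380,280),scale=4)
```

```text
[ 1.21  0.14 -1.17  2.17  0.1   0.66  1.8 ]Traceback (most recent call last):
  File "<stdin>", line 4, in <module>
plant.IKError: the arm cannot follow that straight line within its joint ranges
```

Run:
```python
from h import *
r=np.radians
def go(x,h,b,**k):
    p,a=pose(x,-.006,h,r(b))
    try: return robot.move_straight(p,attitude=a,**k)
    except robot.IKError: print('IKError',x,h,b); return None
for h,b in((.06,75),(.03,72)):
    if go(-.14,h,b) is None: break
else:
    print('hit',go(-.14,-.004,72,vel=.03,contact_N=4))
s=robot.sense(); print(s['t'],s['tcp_pos'],s['wrist_force'],np.round(s['joint_pos'],2),[pose(-.14,-.006,h,r(72))[0][2] for h in (0,.01)])
snap('top','b.png',crop=(190,150,380,280),scale=4)
```

```text
hit False
7.1 [ 0.45143735 -0.05830786  0.09162342] [-0.07002085  0.85609006  0.68464414] [ 0.79  0.34 -0.79  2.34  0.54  0.29  1.38] [np.float64(0.0954616216792467), np.float64(0.10546162167924669)]
```

View pics/b.png

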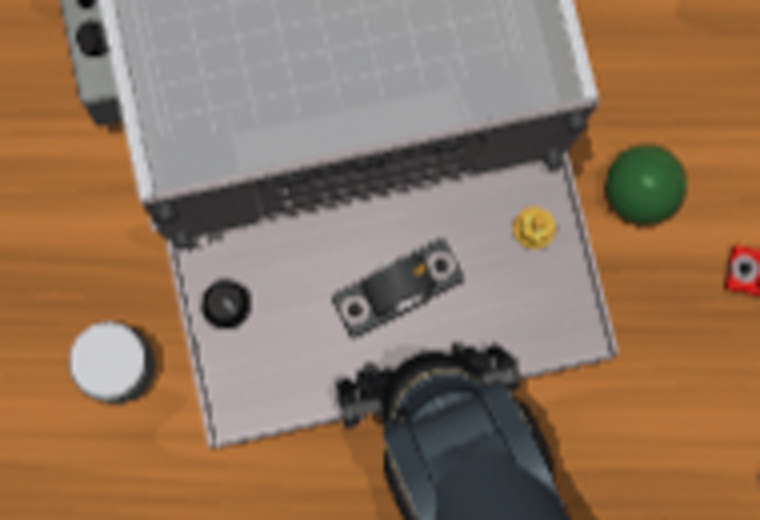

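Top view: the fingers are at (350,405) and (500,365) behind the bearing, whose feet are at (355,310) and (440,265). They sit about 5 mm too far right. Nothing has been disturbed. Next I touch the ledge to find its height.

```bash
cat >> h.py <<'E'
def go(x,y,h,b,**k):
    p,a=pose(x,y,h,np.radians(b))
    try: return robot.move_straight(p,attitude=a,**k)
    except robot.IKError: print('IKError',x,h,b); return None
def st():
    s=robot.sense(); print(round(s['t'],2),np.round(s['tcp_pos'],4),'F',np.round(s['wrist_force'],1),'q',np.round(s['joint_pos'],2))
E
python3 - <<'E'
from h import *
go(-.14,-.002,-.003,72)
print('hit',go(-.14,-.002,-.02,72,vel=.02,contact_N=4)); st()
z=robot.sense()['tcp_pos'][2]; h0=z-pose(0,0,0,np.radians(72))[0][2]; print('h at touch',h0)
go(-.14,-.002,h0+.004,72); st()
E
```

```text
hit True
7.72 [ 0.4506 -0.0545  0.0908] F [-3.2  0.   8.5] q [ 0.77  0.34 -0.78  2.34  0.55  0.29  1.36]
h at touch -0.004682019637721843
7.97 [ 0.4505 -0.0545  0.0948] F [ 0.1 -0.8 -0.1] q [ 0.8   0.33 -0.8   2.34  0.53  0.3   1.38]
```

```bash
cat >> h.py <<'E'
def push(x,b,y=-.002,c=.003,vel=.06,**k):
    r=np.radians(b); return go(x,y,.011*np.cos(r)-.0084*np.sin(r)+c,b,vel=vel,**k)
E
python3 - <<'E'
from h import *
for x,b in((-.12,68),(-.095,63),(-.07,59)):
    if push(x,b) is None: break
    st()
snap('top','c.png',crop=(190,150,380,280),scale=4)
E
```

```text
8.45 [ 0.4689 -0.0498  0.0943] F [ 0.5  0.  -0.3] q [ 0.76  0.34 -0.77  2.34  0.63  0.21  1.28]
9.17 [ 0.4916 -0.0444  0.0948] F [-2.7 -0.2  0. ] q [ 0.9   0.43 -0.95  2.34  1.26  0.22  0.68]
9.72 [ 0.5164 -0.0389  0.0961] F [-2.  -0.2  0.4] q [ 0.9   0.48 -0.97  2.34  1.66  0.23  0.29]
```

View pics/c.png

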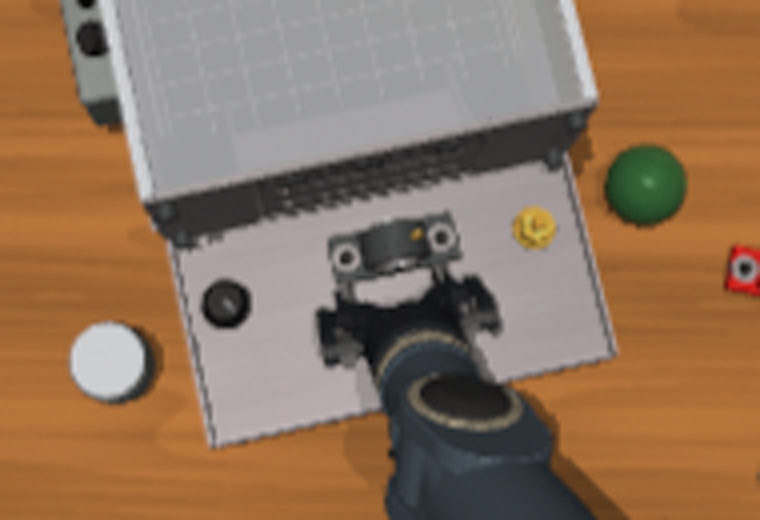

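The crop shows the bearing squared up with the mouth, feet at (346,258) and (441,237), with both fingertips behind the feet and the nipple and knob where they were. I continue under the flap.

Run:
```python
from h import *
for x,b in((-.045,55),(-.025,52),(-.005,50),(.01,48),(.02,47)):
    h=push(x,b,vel=.05,contact_N=25); st()
    if h is None or h: print('stop',h); break
snap('top','d.png',crop=(190,110,380,250),scale=4)
```

```text
10.41 [ 0.5397 -0.033   0.0964] F [-1.5  0.  -1.3] q [ 0.96  0.58 -1.07  2.33  1.93  0.32  0.08]
10.95 [ 0.5592 -0.0283  0.0971] F [-0.7 -0.4  0. ] q [ 0.98  0.66 -1.13  2.31  2.05  0.4  -0.  ]
11.49 [ 0.5783 -0.0237  0.0974] F [-1.3 -0.5  0.4] q [ 0.97  0.71 -1.15  2.29  2.1   0.44 -0.03]
11.93 [ 0.5931 -0.0204  0.0978] F [-0.5  1.   0.4] q [ 0.97  0.75 -1.18  2.28  2.17  0.49 -0.06]
12.28 [ 0.6022 -0.018   0.0973] F [-0.1 -0.  -0.6] q [ 0.97  0.78 -1.18  2.27  2.19  0.51 -0.07]
```

View pics/d.png

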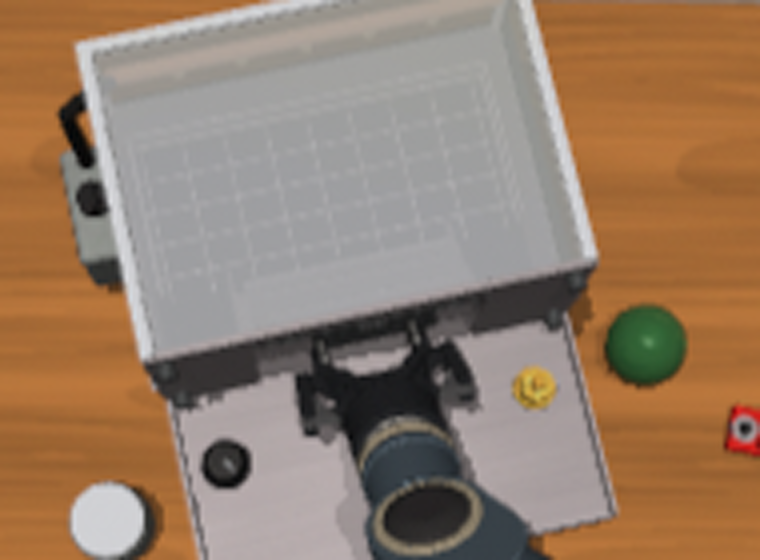

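The fingers are now under the header at (320,350) and (415,330), with the bearing hidden beneath it. Contact force is near zero. I push a little deeper and look again.

Run:
```python
from h import *
for x,b in((.033,46),(.045,45)):
    h=push(x,b,vel=.05,contact_N=25); st()
    if h is None or h: print('stop',h); break
robot.sleep(.3)
a=robot.grab_frame('top')['image'][90:240,190:350]; b=robot.grab_frame('scene')['image'][100:250,210:370]
cv2.imwrite('pics/e.png',cv2.resize(np.hstack([a,b])[...,::-1],None,fx=2.5,fy=2.5,interpolation=cv2.INTER_CUBIC))
```

```text
12.74 [ 0.6148 -0.0149  0.0975] F [-1.1 -0.6 -1.2] q [ 0.96  0.8  -1.18  2.26  2.21  0.52 -0.08]
13.12 [ 0.6262 -0.0123  0.0974] F [-1.1 -1.   0.7] q [ 0.95  0.83 -1.19  2.24  2.24  0.54 -0.09]
```

View pics/e.png

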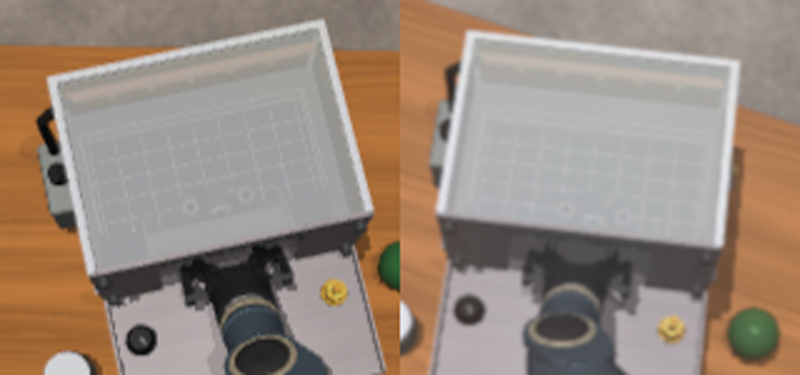

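Through the milky hood the bearing's two bolt holes and ring show at (190,207) and (247,195) in the left half, so it has gone down. I retrace the path out, lift clear and check.

Run:
```python
from h import *
for x,b in((.02,47),(-.005,50),(-.03,52.5),(-.06,57),(-.095,63),(-.12,68)):
    h=push(x,b,vel=.12,c=.004)
    if h is None: break
st()
print(go(-.14,-.002,.03,72,vel=.1),go(-.14,-.002,.1,76,vel=.1)); st()
q=robot.sense()['joint_pos'].copy(); q[1]-=.15; robot.move_joints(q); robot.sleep(.4); st()
f=robot.grab_frame('top'); g=robot.grab_frame('scene'); np.savez('top_end.npz',**f); np.savez('scene_end.npz',**g)
a=f['image'][90:250,190:350]; b=g['image'][100:260,210:370]
cv2.imwrite('pics/f.png',cv2.resize(np.hstack([a,b])[...,::-1],None,fx=2.5,fy=2.5,interpolation=cv2.INTER_CUBIC))
```

```text
15.96 [ 0.4697 -0.0499  0.0955] F [ 0.7  0.  -0.4] q [ 1.04  0.49 -1.13  2.33  1.08  0.38  0.87]
False False
17.32 [ 0.4505 -0.0543  0.1949] F [-0.3 -0.3  0.6] q [ 1.28  0.32 -1.37  2.18  0.42  0.69  1.47]
18.01 [ 0.4515 -0.0587  0.222 ] F [ 0.2 -0.2 -0.6] q [ 1.28  0.17 -1.37  2.18  0.42  0.69  1.47]
```

View pics/f.png

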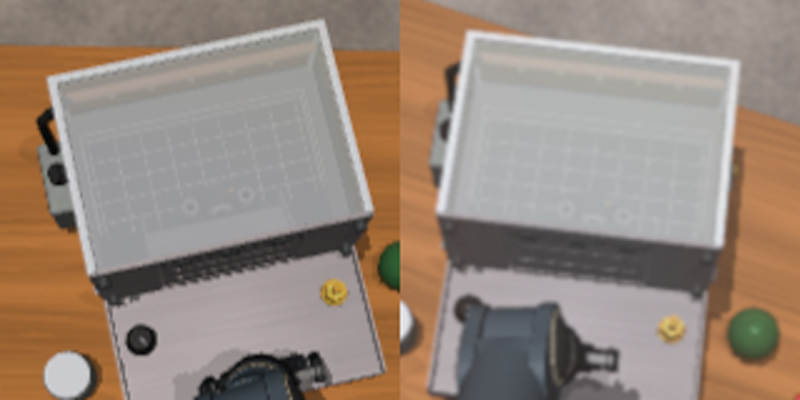

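Run:
```python
from h import *
f=np.load('top_end.npz');g=np.load('scene_end.npz')
P=lambda f:np.array([[f['fx'],0,f['cx']],[0,f['fy'],f['cy']],[0,0,1.]])@np.c_[f['R'],f['t']]
X=cv2.triangulatePoints(P(f),P(g),np.array([[266,288.6],[172.8,168.]]),np.array([[276,299.6],[183.6,185.6]])); X=(X[:3]/X[3]).T
for p in X: d=p[:2]-M; print(d@XV,d@YV,p[2], 'z=.032 plane:')
for u,v in((266,172.8),(288.6,168)): p=px(f,u,v,.032); d=p[:2]-M; print(d@XV,d@YV)
for n,u,v,z in(('nipple',190+333/2.5,90+292/2.5,.115),('knob',190+141/2.5,90+340/2.5,.107)): p=px(f,u,v,z); d=p[:2]-M; print(n,d@XV,d@YV)
# image change over the flap area before/after, and at the mouth
im=lambda f:cv2.resize(f['image'][170:240,220:340,::-1],None,fx=6,fy=6,interpolation=cv2.INTER_CUBIC)
a=np.load('top0.npz'); cv2.imwrite('pics/g.png',np.vstack([im(a)[:240],im(f)[:240]]))
```

```text
0.11290963061003072 0.027901254341483477 0.03636291925522644 z=.032 plane:
0.10961895349265066 -0.05276149005475442 0.050558764882655545 z=.032 plane:
0.11251165863505999 0.029975380634950463
0.11207119941685342 -0.05136927119607488
nipple -0.06148623410902361 -0.12345267470520348
knob -0.06687837424063164 0.1330475129341333
```

View pics/g.png

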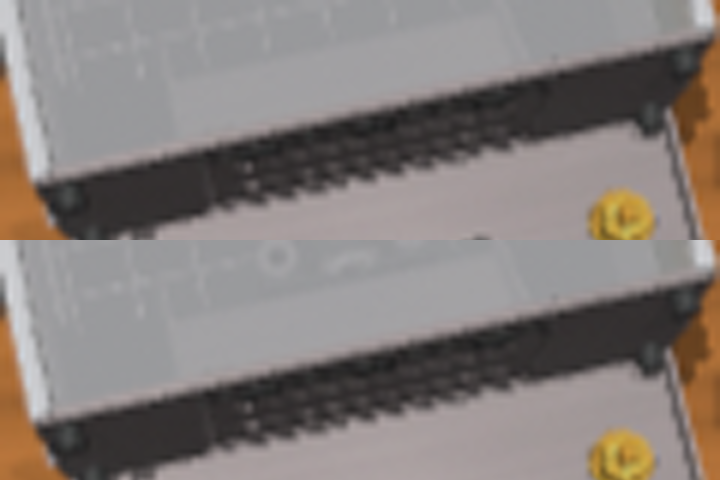

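The before/after strips match: the mouth looks identical, so the flap hangs shut. The bearing's feet are visible on the basket floor, and the nipple and knob are within about 2 mm of where they started. I hand in.

```bash
python3 -c "
from h import *
st(); robot.close_job()"
```

```text
18.11 [ 0.4517 -0.0586  0.2222] F [ 0.2 -0.7  0. ] q [ 1.28  0.17 -1.37  2.18  0.42  0.69  1.47]
the job is handed in; nothing more can be done
```

I pushed the bearing in under the flap with both spread fingertips behind its feet, and it slid down the ramp into the wash basket. It was not gripped or lifted. I then drew the hand back along the same path, lifted it clear and handed the job in at 18.1 s.

**Bearing:** It stands on its feet on the basket floor, its middle about 112 mm past the mouth. Its rear edge is right at the ramp's foot (within about 1 mm). The two-camera height check disagreed with itself: one bolt hole came out at 36 mm and the other at 51 mm, against 32 mm expected. I put that down to reading pixels through the milky hood, since the hole spacing and plan position fit a flat base.

**Flap:** The mouth looks the same in pictures before and after, so it hangs shut. I judged this by eye from above and did not measure the angle.

**Other things on the ledge and bench:** The nipple housing and timer knob are within about 2 mm of where they started. The tin and float bulb showed no movement in the views that included them. I did not re-check the wrench, collar, sprocket or vise, but the hand did not go near them after the first swing.

**Forces:** The wrist readings I took peaked at about 9 N when touching the ledge and stayed under 4 N while pushing. At hand-in the reading was near zero, with the hand above the ledge and touching nothing.

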